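Put the check weights back in their cups

TASK

The balance has been checked and the four brass weights are still piled on its pan. Take the pile apart and put each weight back into its own turned wooden cup, the one whose well it fits, set down upright and fully home in the well, not dropped. Do not let a weight topple, do not press on the balance with the gripper, and leave the cups and the loupe where they stand.

Things in the scene. Friction and masses are not known exactly. Their poses are not given: they have to be found in the camera images.
- weight_500: largest brass weight, a solid flat-topped cylinder 50 mm across and 30 mm high, 0.5 kg; lowest of the pile, it stands on the balance pan. Origin at the centre of its underside, z up its axis; its yaw means nothing
- weight_200: second largest brass weight, cylinder 38 mm across and 21 mm high, 0.2 kg; stands loose on the 50 mm weight, up to 5 mm off its middle. Origin at the centre of its underside, z up its axis; its yaw means nothing
- weight_100: third brass weight, cylinder 24 mm across and 26 mm high, 0.1 kg; stands loose on the 38 mm weight, up to 5 mm off its middle. Origin at the centre of its underside, z up its axis; its yaw means nothing
- weight_20: smallest brass weight, cylinder 14 mm across and 16 mm high, 0.02 kg; on top of the pile, up to 5 mm off the middle of the 24 mm weight. Origin at the centre of its underside, z up its axis; its yaw means nothing
- cup_500: largest open turned wooden cup, loose on the table, for the 50 mm weight: 70 mm across, 20 mm high, round well 56 mm across and 14 mm deep with a dark felt floor, its mouth flared to 64 mm over the top 4 mm; floor 6 mm thick; the seated weight's top stands 16 mm above the rim; about 0.08 kg. Origin at the centre of its underside, z up
- cup_200: second largest open turned wooden cup, loose on the table, for the 38 mm weight: 58 mm across, 15 mm high, round well 44 mm across and 9 mm deep with a dark felt floor, its mouth flared to 52 mm over the top 4 mm; floor 6 mm thick; the seated weight's top stands 12 mm above the rim; about 0.06 kg. Origin at the centre of its underside, z up
- cup_100: third open turned wooden cup, loose on the table, for the 24 mm weight: 44 mm across, 17 mm high, round well 30 mm across and 11 mm deep with a dark felt floor, its mouth flared to 38 mm over the top 4 mm; floor 6 mm thick; the seated weight's top stands 15 mm above the rim; about 0.045 kg. Origin at the centre of its underside, z up
- cup_20: smallest open turned wooden cup, loose on the table, for the 14 mm weight: 34 mm across, 12 mm high, round well 20 mm across and 6 mm deep with a dark felt floor, its mouth flared to 28 mm over the top 4 mm; floor 6 mm thick; the seated weight's top stands 10 mm above the rim; about 0.03 kg. Origin at the centre of its underside, z up
- balance: white bench balance standing firmly on the table, 166 x 114 mm, with a sloped dark display panel at its -x end and a round steel pan 96 mm across, whose middle lies 29 mm along the balance's own +x axis from its origin; top of the pan 46 mm above the table, display panel up to 41 mm. The pan does not give. Origin at the centre of the underside, on the table
- loupe: bystander: small folded silver loupe lying loose behind the work, 26 x 40 x 16 mm; leave it alone. Origin at the centre of its underside
Mind the look-alikes: they are no part of the job. Leave any orange look-alike of the cup_20 alone.

How it is judged:
At the end, for the whole second after the job is handed in: Each weight stands upright (within 0.1 rad) in the well of its own cup, its axis within 6 mm of the cup's and its underside within 2.5 mm of the well's floor; every cup stands upright on the table within 40 mm of its first place; all is released and at rest (horizontal distance between weight_500 and cup_500 below 0.006 m and z of weight_500 in the frame of cup_500 between 0.0035 and 0.0085 m and angle between each of weight_500, cup_500, weight_200, cup_200, weight_100, cup_100, weight_20, cup_20's own z axis and vertical below 0.1 rad and height (world z) of each of cup_500, cup_200, cup_100, cup_20 below 0.006 m and distance of each of cup_500, cup_200, cup_100, cup_20 from where it was at the start of the episode below 0.04 m and linear speed of each of weight_500, weight_200, weight_100, weight_20 below 0.02 m/s and contact force between each of weight_500, weight_200, weight_100, weight_20 and the fingers below 0.1 N and horizontal distance between weight_200 and cup_200 below 0.006 m and z of weight_200 in the frame of cup_200 between 0.0035 and 0.0085 m and horizontal distance between weight_100 and cup_100 below 0.006 m and z of weight_100 in the frame of cup_100 between 0.0035 and 0.0085 m and horizontal distance between weight_20 and cup_20 below 0.006 m and z of weight_20 in the frame of cup_20 between 0.0035 and 0.0085 m); the robot touches nothing.
It fails at once if a weight topples (leans more than 1 rad) (angle between any of weight_500, weight_200, weight_100, weight_20's own z axis and vertical above 1 rad).
It fails at once if a weight is dropped into its cup (comes down faster than 0.5 m/s) ((linear speed of weight_500 above 0.5 m/s and horizontal distance between weight_500 and cup_500 below 0.03 m and height (world z) of weight_500 below 0.04 m) or (linear speed of weight_200 above 0.5 m/s and horizontal distance between weight_200 and cup_200 below 0.03 m and height (world z) of weight_200 below 0.04 m) or (linear speed of weight_100 above 0.5 m/s and horizontal distance between weight_100 and cup_100 below 0.03 m and height (world z) of weight_100 below 0.04 m) or (linear speed of weight_20 above 0.5 m/s and horizontal distance between weight_20 and cup_20 below 0.03 m and height (world z) of weight_20 below 0.04 m)).
It fails at once if a cup is shifted more than 40 mm (distance of any of cup_500, cup_200, cup_100, cup_20 from where it was at the start of the episode above 0.04 m).
It fails at once if the gripper presses on the balance with more than 20 N (contact force between any of the fingers, the arm and balance above 20 N).
It fails at once if the loupe is shifted more than 30 mm (distance of loupe from where it was at the start of the episode above 0.03 m).
It also fails if it takes over 96 s, if anything falls off the work surface, if the arm or the gripper's body presses on something with over 40 N, if the wrist force passes 120 N, or if a joint passes its speed limit or range.

ROBOT

A 7-joint arm with a two-finger parallel gripper is mounted at the origin on a cart in front of the work surface, level with it; the furniture and walls round the work are solid. World frame = base frame: x ahead of the robot, y to its left, z up, the work surface at z = 0. Lengths are in m, angles in rad, forces in N, time in s.
With the tool pointing down it reaches from about 0.35 to 0.9 m from the base axis. Payload 7.2 kg.
Tool frame: the origin (TCP) lies midway between the tips of the shut fingers; the grasp point (between the pads) lies 19 mm behind it; z points along the fingers, y is the line along which they close (so a half turn about z gives the same grasp; the last joint's range is limited). The gripper opens to 85 mm and grips with 20 to 120 N. Pads are 22 mm wide; open, the fingers measure 114 mm over their backs; the gripper's body (76 mm by 85 mm) begins 54 mm behind the grasp point. The pads swing forward as they close: fully open they stand 13 mm farther back than shut.
Start: joints at [-1.28, 0.411, -0.013, 1.596, 0.006, 1.134, -0.082], TCP at [0.219, 0.585, 0.231] pointing down, gripper open.
Joint ranges: [-2.95, 2.95], [-0.29, 1.99], [-1.47, 1.44], [0.14, 2.54], [-1.03, 4.17], [0.13, 1.85], [-2.86, 2.86]. Speed limits (rad/s): [2.39, 2.39, 3.01, 3.01, 3.14, 3.14, 3.14].

INTERFACE

Orientations are given as [roll, pitch, yaw] about the fixed x, y, z axes, in that order (R = Rz(yaw) Ry(pitch) Rx(roll)).
In Python, from plant import sense, snapshot, camera_model, finish_job gives the robot as it stands. The module is installed in compiled form; this text tells all that it offers.
- The arm moves only by the tool play_rows, never from a script. Its arguments are lists of equal length, an entry for each row: "travel": the shift along the tool's x, y, z in normalised numbers (1 is 400 mm), a list of three; "roll": the turn about the tool's z in shares of 45 degrees (1.0 is 45 degrees). In form: {"travel": [[tx, ty, tz], ...], "roll": [roll, ...]}. A call has 1 to 10 rows; each row is the pose to reach, as a shift and turn from the pose commanded when the call began, along the tool's axes at that moment; what a row does not reach only later rows make up. A row lasts 1/8 s, in which the tool goes at most 62.5 mm and 10.7 degrees, less where a joint would pass 70% of its speed; a pose out of reach is approached as far as the arm can. A shift or turn number past 1, either way, is cut back to 1. A call with a gripper value outside its range is refused whole. "grip" is the opening, from -1 (shut) to 1 (fully open), set as the call begins (left out, the last holds). The fingers move at their own pace and stop on an object; the grip force is fixed at half the most. Time passes only in rows, so rows that repeat a pose let the fingers close. It gives the time, the measured TCP pose, the force, the opening and the grip force at its end, in the units of the state.
- sense(): the state, without advancing time (a new reading comes with each control period).
- snapshot(name): name is "scene" or "top" or "wrist"; returns (picture, depth): 400x640x3 uint8, blue, green, red; 400x640 float32, m along the optical axis (not along the pixel's ray), 0 where there is no reading.
- camera_model(name): a dict with "fx", "fy", "cx", "cy" (pixels), "k1" (the pictures are not rectified: a ray, as slopes to the right and down, at radius r is drawn at 1 + k1 r^2 times it, then the intrinsics apply), "eye" and "attitude" of the camera in the world; the wrist camera has in their place "T_tool_cam" (4x4, takes a point from camera to tool coordinates, whose origin is the TCP and whose axes are the flange's). Camera axes: x right, y down, z forward; pixel columns grow to the right and rows downward; lengths in m; the calibration is good to about 2 mm. A picture is of the moment at which its call begins: read the wrist's pose just before it. camera_model takes no time and is no camera call.
- finish_job(): hands the job in; it is judged then, once.
The state is a dict: "time": time; "joint_positions": joint angles; "dq": joint speeds; "joint_efforts": joint torques, N m; "ee_pos": TCP position; "ee_rot": TCP orientation; "ft_force": force on the tool from outside, world axes, zero at the start; "torque": the same for the moment, N m; "gripper_width": opening from 0.0 (shut) to 1.0 (fully open); "gripper_force": force on a finger pad.
Only numpy, scipy, OpenCV 4.12 (cv2) and the standard library are available. Lean on these libraries where they do the work, as an engineer would, in place of code of your own. Each camera call takes 0.05 s, during which the arm holds its last target. There are 200 camera calls.

## Working session

There is one attempt and no reset: what is moved stays moved. The work goes in short steps, Python scripts to look and compute and a tool call to move; the robot and the scene stay as the last step left them, time stands still between calls to the robot, and variables do not carry over. Pictures are saved under pics/ and viewed, at most 14 in all, crops included, and the job is handed in when it is done.

Besides the shell and the picture viewer there is one more tool, called after "Emit:" as name(argument=value, ...) on one line, values as JSON. play_rows: Moves the arm, as the interface text tells. Its arguments: {"type":"object","properties":{"travel":{"type":"array","items":{"type":"array","items":{"type":"number"}}},"roll":{"type":"array","items":{"type":"number"}},"grip":{"type":"number"}},"required":["travel","roll"]}

```bash
mkdir -p pics
cat > h.py <<'E'
import numpy as np, cv2
from plant import sense, snapshot, camera_model, finish_job
from scipy.spatial.transform import Rotation as R
def cam(name, s=None):
    m=camera_model(name)
    if name=='wrist':
        T=np.array(m['T_tool_cam']); Rt=R.from_euler('xyz',s['ee_rot']).as_matrix()
        return m, Rt@T[:3,:3], Rt@T[:3,3]+np.array(s['ee_pos'])
    a=np.array(m['attitude'],float)
    Rc=a if a.shape==(3,3) else R.from_euler('xyz',a).as_matrix()
    return m, Rc, np.array(m['eye'],float)
def cloud(name):
    s=sense(); m,Rc,e=cam(name,s); img,d=snapshot(name)
    v,u=np.mgrid[0:400,0:640].astype(float)
    xd=(u-m['cx'])/m['fx']; yd=(v-m['cy'])/m['fy']; x,y=xd.copy(),yd.copy()
    for _ in range(10):
        f=1+m['k1']*(x*x+y*y); x,y=xd/f,yd/f
    P=np.dstack([x*d,y*d,d])@Rc.T+e; P[d==0]=np.nan
    return img,P
E
python3 - <<'E'
from h import *
print(sense()); 
for n in('scene','top','wrist'):
    print(camera_model(n))
    img,P=cloud(n); cv2.imwrite(f'pics/{n}0.png',img); np.save(f'{n}0.npy',P)
E
```

```text
{'time': 0.0, 'joint_positions': array([-1.28021985,  0.41193344, -0.0127196 ,  1.59703633,  0.0056126 ,
        1.13430409, -0.08218831]), 'dq': array([-1.06499702e-04,  1.90264149e-03,  1.77591107e-05, -2.31650385e-04,
       -1.57773457e-04, -4.24433294e-04,  5.27386259e-04]), 'joint_efforts': array([-3.21663338e-04, -6.00609112e+01,  6.81977849e-01, -2.99421072e+01,
        1.37937881e-02,  1.01998996e-02,  9.23765128e-06]), 'ee_pos': array([0.21932028, 0.58472657, 0.2304353 ]), 'ee_rot': array([-3.13995193e+00,  1.24989394e-04,  2.78286486e+00]), 'ft_force': array([ 0.11466462, -0.96361395, -0.44671642]), 'torque': array([-0.0271389 , -0.01823298,  0.0062404 ]), 'gripper_force': 0.0, 'gripper_width': 0.9986647708951006}
{'fx': 485.7856911400154, 'fy': 485.7856911400154, 'cx': 327.8146894512715, 'cy': 200.48306230528982, 'k1': -0.025483999335790413, 'eye': array([-0.13700255, -0.35288977,  0.51153968]), 'attitude': array([-2.04971918,  0.01306763, -1.08074047])}
{'fx': 474.8682433825354, 'fy': 474.8682433825354, 'cx': 318.14604828467, 'cy': 199.2508946161694, 'k1': -0.13021818631523124, 'eye': array([0.46855152, 0.00633446, 0.94312693]), 'attitude': array([-3.04265201,  0.00680614, -1.58411598])}
{'fx': 320.24637523768274, 'fy': 320.24637523768274, 'cx': 322.6592073399279, 'cy': 198.94878215324437, 'k1': -0.05491693801068225, 'T_tool_cam': array([[-1.40720342e-04, -9.47816399e-01, -3.18816647e-01,
         8.05630288e-02],
       [ 9.99999333e-01, -4.98927574e-04,  1.04188878e-03,
         9.29128259e-04],
       [-1.14658569e-03, -3.18816288e-01,  9.47815836e-01,
        -1.43664496e-01],
       [ 0.00000000e+00,  0.00000000e+00,  0.00000000e+00,
         1.00000000e+00]])}
```

View pics/top0.png

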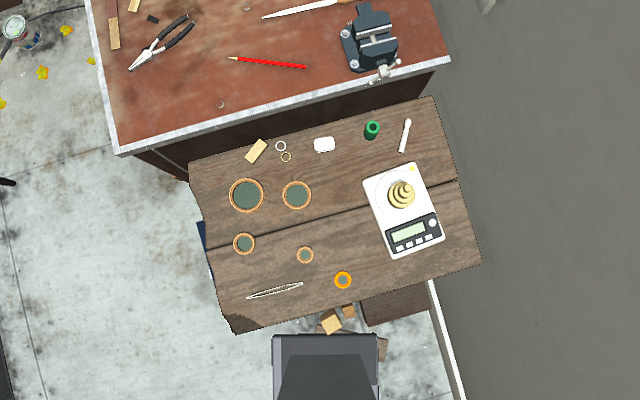

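View pics/scene0.png

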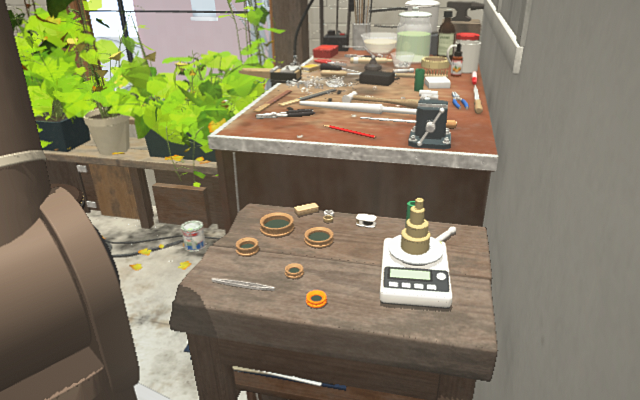

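The top view shows the cups as wooden rings: cup_500 at (246,195), cup_200 at (297,195), cup_100 at (244,243) and cup_20 at (305,255). The weight pile is at (401,194) on the balance. The loupe is the small silver thing at about (281,150). The scene view agrees.

These could be mistaken for cup_20: the natural-wood ring at (305,255), the orange ring at (343,280), which is the look-alike, the green cylinder at (372,130) and the silver loupe rings at (281,150). I choose (305,255) and will check it in a crop.

Run:
```python
from h import *
from scipy.optimize import least_squares
img=cv2.imread('pics/top0.png'); P=np.load('top0.npy')
T=P[200:230,270:350].reshape(-1,3); print('table z',np.nanmedian(T[:,2]),np.nanstd(T[:,2]))
def fit(n,u,v,w,ztop,ro,ri):
    p=P[v-w:v+w,u-w:u+w].reshape(-1,3); p=p[np.isfinite(p[:,2])]
    q=p[(abs(p[:,2]-ztop)<.004)]
    r0=(ro+ri)/2
    f=least_squares(lambda c:np.hypot(q[:,0]-c[0],q[:,1]-c[1])-r0,q[:,:2].mean(0),loss='soft_l1',f_scale=.002)
    print(n,len(q),f.x.round(4),'med z',np.median(q[:,2]).round(4),'rms',np.sqrt(np.mean(f.fun**2)).round(4))
fit('c500',246,195,24,.020,.035,.028); fit('c200',297,195,20,.015,.029,.022)
fit('c100',244,243,16,.017,.022,.015); fit('c20',305,255,13,.012,.017,.010)
for n,z,r in(('w20',.139,.01),('w100',.123,.014),('w200',.097,.021),('w500',.076,.027),('pan',.046,.05)):
    for c in('top','scene'):
        Q=np.load(c+'0.npy'); lim=(Q[...,0]>.3)&(Q[...,0]<.7)&(Q[...,1]<-.05)&(Q[...,1]>-.35)
        q=Q[lim&(abs(Q[...,2]-z)<.004)]; 
        if len(q): print(n,c,len(q),q.mean(0).round(4),'bbox',q.min(0).round(3)[:2],q.max(0).round(3)[:2])
h=cv2.hconcat([cv2.resize(img[225:305,270:370],(500,400),interpolation=3),cv2.resize(img[150:260,345:460],(300,400),interpolation=3)])
cv2.imwrite('pics/crop1.png',h)
```

```text
table z -0.0005933678319236524 0.00562443144263009
c500 318 [0.5706 0.1532] med z 0.0194 rms 0.0019
c200 250 [0.5701 0.0537] med z 0.0143 rms 0.0022
c100 180 [0.476  0.1579] med z 0.0167 rms 0.0019
c20 166 [0.4525 0.0383] med z 0.0114 rms 0.0034
w20 top 356 [ 0.5436 -0.2857  0.139 ] bbox [ 0.393 -0.35 ] [ 0.7   -0.136]
w20 scene 257 [ 0.526  -0.2908  0.1388] bbox [ 0.394 -0.35 ] [ 0.698 -0.137]
w100 top 406 [ 0.5473 -0.2695  0.1231] bbox [ 0.39  -0.349] [ 0.7  -0.13]
w100 scene 299 [ 0.5304 -0.2668  0.1228] bbox [ 0.394 -0.35 ] [ 0.696 -0.131]
w200 top 448 [ 0.5486 -0.2503  0.0972] bbox [ 0.387 -0.35 ] [ 0.699 -0.125]
w200 scene 364 [ 0.5348 -0.2431  0.0968] bbox [ 0.395 -0.35 ] [ 0.699 -0.127]
w500 top 460 [ 0.5483 -0.2346  0.0761] bbox [ 0.391 -0.35 ] [ 0.699 -0.117]
w500 scene 384 [ 0.5375 -0.2267  0.0758] bbox [ 0.395 -0.35 ] [ 0.699 -0.12 ]
pan top 1658 [ 0.5587 -0.168   0.0462] bbox [ 0.39 -0.35] [ 0.7   -0.081]
pan scene 1036 [ 0.5468 -0.1794  0.0456] bbox [ 0.395 -0.35 ] [ 0.697 -0.082]
```

View pics/crop1.png

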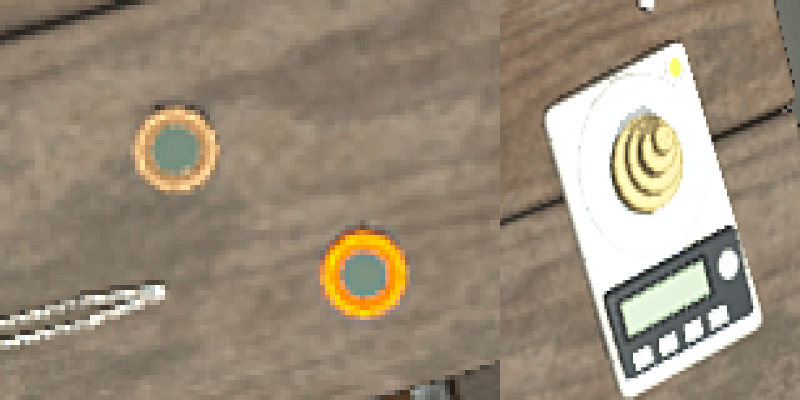

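The crop shows the natural-wood ring at about (305,255) of the top picture, with the bright orange look-alike at (343,281). So cup_20 is the wooden one. The pile stands on the pan with all four weights upright.

Run:
```python
from h import *
P=np.load('top0.npy'); c0=np.nanmedian(P[190:198,398:404].reshape(-1,3),0); print(c0)
for c in('top','scene'):
    Q=np.load(c+'0.npy'); near=np.hypot(Q[...,0]-c0[0],Q[...,1]-c0[1])<.045
    for n,z in(('w20',.139),('w100',.123),('w200',.097),('w500',.076)):
        q=Q[near&(abs(Q[...,2]-z)<.003)]
        if len(q)>3:
            (x,y),r=cv2.minEnclosingCircle(q[:,:2].astype(np.float32)); print(c,n,len(q),q.mean(0).round(4),'circ',round(x,4),round(y,4),round(r,4))
    w=Q[(Q[...,2]>.05)&(Q[...,2]<.4)&(Q[...,0]>.3)&(Q[...,0]<.75)&(Q[...,1]<-.1)&~near]
    w=w[w[:,1]<-.2]; print('wall',len(w), [ (x0,w[(abs(w[:,0]-x0)<.03)][:,1].max().round(3)) for x0 in(.4,.5,.6,.7) if (abs(w[:,0]-x0)<.03).any()])
s=sense(); Rt=R.from_euler('xyz',s['ee_rot']).as_matrix(); print(Rt.round(3))
```

```text
[ 0.5588187  -0.1336277   0.12171841]
top w20 50 [ 0.5667 -0.1424  0.1395] circ 0.5668 -0.1425 0.0069
top w100 90 [ 0.5602 -0.1398  0.1234] circ 0.5629 -0.1415 0.0119
top w200 151 [ 0.5599 -0.1411  0.0973] circ 0.5628 -0.1435 0.0191
top w500 179 [ 0.555  -0.1352  0.0763] circ 0.5614 -0.1425 0.0254
wall 30934 [(0.4, np.float64(-0.338)), (0.5, np.float64(-0.311)), (0.6, np.float64(-0.284)), (0.7, np.float64(-0.258))]
scene w20 31 [ 0.5657 -0.1444  0.1379] circ 0.5651 -0.145 0.0068
scene w100 74 [ 0.5597 -0.1439  0.1226] circ 0.5625 -0.1432 0.0122
scene w200 135 [ 0.5563 -0.1476  0.0965] circ 0.5626 -0.1454 0.0189
scene w500 178 [ 0.5497 -0.146   0.0755] circ 0.5605 -0.1444 0.0251
wall 21711 [(0.4, np.float64(-0.34)), (0.5, np.float64(-0.313)), (0.6, np.float64(-0.286)), (0.7, np.float64(-0.26))]
[[-0.936  0.351 -0.   ]
 [ 0.351  0.936 -0.001]
 [-0.    -0.001 -1.   ]]
```

Careful with the scale: shifts go in shares of 400 mm and turns go in shares of 45 degrees. That gives: -290 mm / 400 = -0.725, -280 mm / 400 = -0.7, -20.5 degrees / 45 = -0.4556.

Emit:
play_rows(travel=[[-0.025,-0.025,0],[-0.0875,-0.085,0],[-0.175,-0.1675,0],[-0.2625,-0.2525,0],[-0.35,-0.3375,0],[-0.4375,-0.4225,0],[-0.525,-0.5075,0],[-0.6125,-0.59,0],[-0.6875,-0.6625,0],[-0.725,-0.7,0]], roll=[-0.0444,-0.0889,-0.1333,-0.1778,-0.2222,-0.2667,-0.3333,-0.3778,-0.4222,-0.4556], grip=-0.3)

```text
time: 1.4
ee_pos: [0.3935, 0.2188, 0.2313]
ee_rot: [-3.141, 0.0, 3.139]
ft_force: [-0.1, -0.0, -0.1]
gripper_width: 0.35
gripper_force: 0.0
```

Scaled: -363 mm / 400 = -0.9075, -172 mm / 400 = -0.43.

Emit:
play_rows(travel=[[-0.015,-0.03,0],[-0.055,-0.115,-0.0025],[-0.105,-0.22,-0.005],[-0.155,-0.3275,-0.01],[-0.2075,-0.4375,-0.0125],[-0.26,-0.5475,-0.015],[-0.3125,-0.6575,-0.02],[-0.3625,-0.765,-0.0225],[-0.4075,-0.86,-0.025],[-0.43,-0.9075,-0.025]], roll=[0,0,0,0,0,0,0,0,0,0])

```text
time: 2.65
ee_pos: [0.565, -0.1439, 0.241]
ee_rot: [-3.141, -0.0, 3.139]
ft_force: [-0.4, 1.1, 0.2]
gripper_width: 0.35
gripper_force: 0.0
```

```bash
cat > look.py <<'E'
from h import *
import sys
def pile(tag,levels,c0=(.5635,-.1435),show=True):
    img,P=cloud('wrist')
    if show: cv2.imwrite(f'pics/{tag}.png',img)
    s=sense(); print('TCP',s['ee_pos'].round(4),'yaw',round(s['ee_rot'][2],4))
    for n,z in levels:
        near=np.hypot(P[...,0]-c0[0],P[...,1]-c0[1])<.04
        q=P[near&(abs(P[...,2]-z)<.004)]
        if len(q)>3:
            (x,y),r=cv2.minEnclosingCircle(q[:,:2].astype(np.float32)); print(n,len(q),'z',np.median(q[:,2]).round(4),'circ',round(x,4),round(y,4),round(r,4))
E
python3 - <<'E'
from look import *
pile('w1',(('w20',.139),('w100',.123),('w200',.097),('w500',.076)))
E
```

```text
TCP [ 0.5655 -0.1458  0.241 ] yaw 3.1372
w20 234 z 0.1398 circ 0.5695 -0.143 0.0073
w100 376 z 0.1237 circ 0.5657 -0.1421 0.0121
w200 576 z 0.0978 circ 0.5658 -0.1441 0.0191
w500 611 z 0.0768 circ 0.5644 -0.143 0.0252
```

View pics/w1.png

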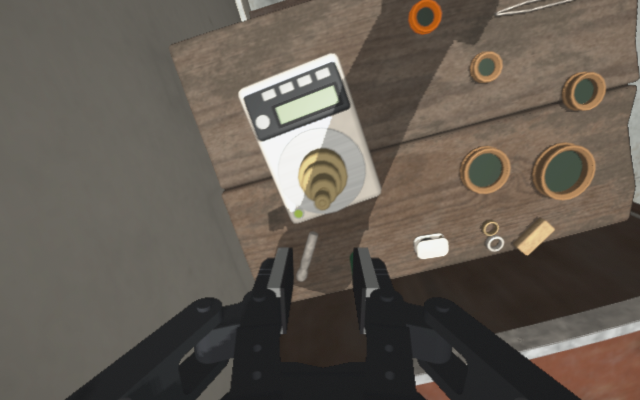

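The wrist picture shows the pile at (322,180), with the w20 top at about (322,200). It lies centred between the finger tips at (285,290) and (362,290). The wrist, top and scene measurements agree to about 2–3 mm.

Scaled: 73 mm / 400 = 0.1825, 71 mm / 400 = 0.1775.

Emit:
play_rows(travel=[[-0.0025,0,0.025],[-0.005,0,0.0625],[-0.005,0,0.1],[-0.005,0,0.1375],[-0.005,0,0.1625],[-0.005,0,0.1775],[-0.005,0,0.1825]], roll=[0,0,0,0,0,0,0], grip=-0.3)

```text
time: 3.58
ee_pos: [0.5663, -0.142, 0.168]
ee_rot: [-3.142, -0.0, 3.141]
ft_force: [-0.3, -0.5, -0.7]
gripper_width: 0.351
gripper_force: 0.0
```

Run:
```python
from look import *
for i in range(3): print(sense()['ee_pos'].round(4)); pile('w2',(('w20',.139),('w100',.123)))
```

```text
[ 0.5663 -0.142   0.168 ]
TCP [ 0.5663 -0.1421  0.1681] yaw 3.1405
w20 432 z 0.1398 circ 0.5695 -0.143 0.0073
w100 683 z 0.1238 circ 0.5658 -0.1422 0.0121
[ 0.5663 -0.1421  0.1681]
TCP [ 0.5665 -0.1421  0.1684] yaw 3.1405
w20 429 z 0.1397 circ 0.5691 -0.1434 0.0074
w100 689 z 0.1238 circ 0.5658 -0.1422 0.012
[ 0.5665 -0.1421  0.1684]
TCP [ 0.5665 -0.1421  0.1686] yaw 3.1404
w20 432 z 0.1398 circ 0.5695 -0.1428 0.0075
w100 686 z 0.1238 circ 0.5657 -0.1422 0.0121
```

View pics/w2.png

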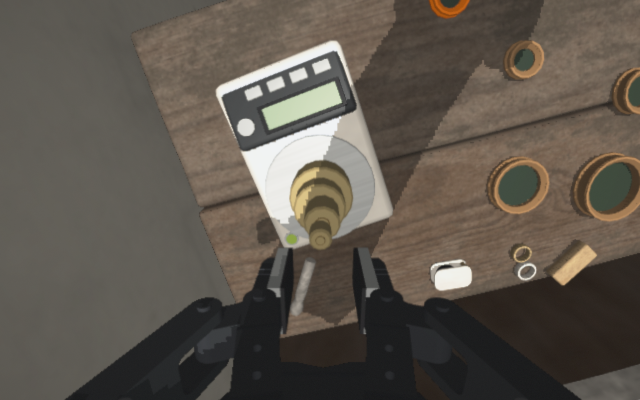

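The picture shows w20 at (320,237), almost centred between the tips at columns 278 and 368. It needs about −1 mm in y and +3 mm in x.

Scaled: 36 mm / 400 = 0.09, 34 mm / 400 = 0.085.

Emit:
play_rows(travel=[[-0.005,-0.0025,0.015],[-0.0075,-0.0025,0.035],[-0.0075,-0.0025,0.055],[-0.0075,-0.0025,0.0725],[-0.0075,-0.0025,0.085],[-0.0075,-0.0025,0.09],[-0.0075,-0.0025,0.09],[-0.0075,-0.0025,0.09]], roll=[0,0,0,0,0,0,0,0], grip=-0.3)

```text
time: 4.72
ee_pos: [0.5695, -0.143, 0.1325]
ee_rot: [-3.142, 0.001, 3.141]
ft_force: [0.1, 1.2, 0.2]
gripper_width: 0.355
gripper_force: 0.0
```

Emit:
play_rows(travel=[[0,0,0],[0,0,0],[0,0,0],[0,0,0],[0,0,0]], roll=[0,0,0,0,0], grip=-1)

```text
time: 5.35
ee_pos: [0.5696, -0.1431, 0.1326]
ee_rot: [-3.142, 0.001, 3.141]
ft_force: [-1.4, 0.4, 6.6]
gripper_width: 0.113
gripper_force: 58.9
```

Scaled: -30 mm / 400 = -0.075, -26 mm / 400 = -0.065.

Emit:
play_rows(travel=[[0,0,-0.0025],[0,0,-0.0075],[0,0,-0.0175],[0,0,-0.0325],[0,0,-0.05],[0,0,-0.065],[0,0,-0.075]], roll=[0,0,0,0,0,0,0])

```text
time: 6.22
ee_pos: [0.5695, -0.143, 0.1629]
ee_rot: [-3.142, 0.001, 3.141]
ft_force: [-0.1, 1.1, -0.2]
gripper_width: 0.113
gripper_force: 58.6
```

Run:
```python
from look import *
pile('w3',(('w20',.139+.030),('w100',.123),('w200',.097)))
img=cv2.imread('pics/w3.png'); sc,P=cloud('scene')
cv2.imwrite('pics/c3.png',cv2.hconcat([cv2.resize(img[150:400,200:450],(400,400)),cv2.resize(sc[120:280,340:500],(400,400))]))
```

```text
TCP [ 0.5697 -0.1431  0.1633] yaw 3.1405
w20 723 z 0.1702 circ 0.564 -0.1426 0.0169
w100 1100 z 0.124 circ 0.566 -0.1426 0.0125
w200 1022 z 0.0979 circ 0.5658 -0.1441 0.0191
```

View pics/c3.png

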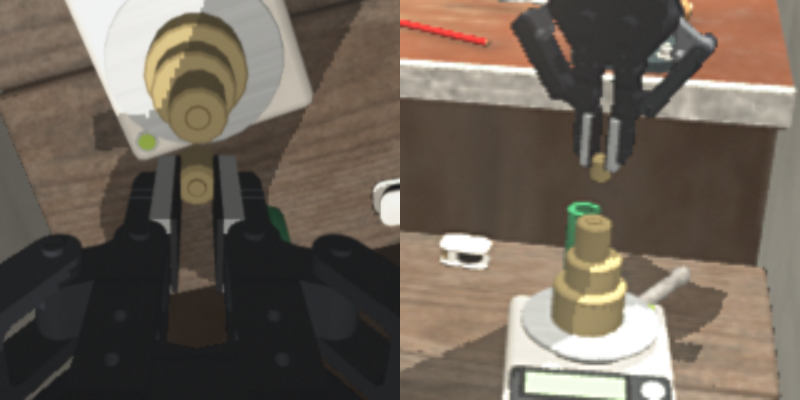

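The left half (wrist) shows w20 held upright between the pads, and the rest of the pile standing undisturbed. The right half (scene) confirms it.

Scaled: 181 mm / 400 = 0.4525, 180 mm / 400 = 0.45.

Emit:
play_rows(travel=[[0.01,0.015,-0.005],[0.0375,0.06,-0.0075],[0.075,0.12,-0.0075],[0.1175,0.185,-0.0075],[0.16,0.2525,0.0125],[0.2025,0.32,0.045],[0.2425,0.3825,0.08],[0.27,0.4275,0.1075],[0.285,0.45,0.1225],[0.2875,0.4525,0.125]], roll=[0,0,0,0,0,0,0,0,0,0])

```text
time: 7.58
ee_pos: [0.4539, 0.0389, 0.1122]
ee_rot: [3.141, -0.0, -3.141]
ft_force: [-0.1, -0.7, 1.2]
gripper_width: 0.112
gripper_force: 58.6
```

```bash
cat >> look.py <<'E'
from scipy.optimize import least_squares
CUPS=dict(c500=(.5725,.153,.020,.035,.028),c200=(.5725,.0535,.015,.029,.022),c100=(.4785,.158,.017,.022,.015),c20=(.455,.038,.012,.017,.010))
def cups(names,tag=None):
    print('TCP',sense()['ee_pos'].round(4)); img,P=cloud('wrist'); 
    if tag: cv2.imwrite(f'pics/{tag}.png',img)
    print('TCP',sense()['ee_pos'].round(4))
    for n in names:
        x,y,z,ro,ri=CUPS[n]
        q=P[(np.hypot(P[...,0]-x,P[...,1]-y)<ro+.006)&(abs(P[...,2]-z)<.0035)]
        if len(q)<10: print(n,'few'); continue
        f=least_squares(lambda c:np.hypot(q[:,0]-c[0],q[:,1]-c[1])-(ro+ri)/2-.001,q[:,:2].mean(0),loss='soft_l1',f_scale=.002)
        (a,b),r=cv2.minEnclosingCircle(q[:,:2].astype(np.float32))
        print(n,len(q),f.x.round(4),'enc',round(a,4),round(b,4),round(r,4),'z',np.median(q[:,2]).round(4))
E
python3 - <<'E'
from look import *
cups(CUPS)
E
```

```text
TCP [0.4539 0.0389 0.1122]
TCP [0.4543 0.0383 0.1124]
c500 603 [0.5739 0.152 ] enc 0.574 0.1535 0.0345 z 0.0202
c200 482 [0.5724 0.0562] enc 0.5741 0.0515 0.0281 z 0.0148
c100 1052 [0.4786 0.1577] enc 0.479 0.1591 0.0223 z 0.0171
c20 797 [0.455  0.0394] enc 0.4555 0.0393 0.0163 z 0.012
```

Scaled: 96 mm / 400 = 0.24, 94 mm / 400 = 0.235.

Emit:
play_rows(travel=[[-0.0025,0.0025,0.015],[-0.0025,0.0025,0.05],[-0.0025,0.0025,0.095],[-0.0025,0.0025,0.1375],[-0.0025,0.0025,0.1725],[-0.0025,0.0025,0.2],[-0.0025,0.0025,0.2175],[-0.0025,0.0025,0.2275],[-0.0025,0.0025,0.235],[-0.0025,0.0025,0.24]], roll=[0,0,0,0,0,0,0,0,0,0])

```text
time: 8.88
ee_pos: [0.4557, 0.0392, 0.0164]
ee_rot: [3.141, 0.0, 3.141]
ft_force: [-0.3, -0.3, -0.7]
gripper_width: 0.115
gripper_force: 58.6
```

Emit:
play_rows(travel=[[0,0,0],[0,0,0.0013],[0,0,0.0013]], roll=[0,0,0])

```text
time: 9.25
ee_pos: [0.4556, 0.0392, 0.0159]
ee_rot: [3.141, 0.0, 3.141]
ft_force: [0.1, 1.0, 0.1]
gripper_width: 0.11
gripper_force: 58.6
```

Scaled: 0.5 mm / 400 = 0.0013.

Emit:
play_rows(travel=[[0,0,0.0013],[0,0,0.0013]], roll=[0,0])

```text
time: 9.5
ee_pos: [0.4557, 0.0392, 0.0156]
ee_rot: [3.141, 0.0, 3.141]
ft_force: [-0.6, -0.2, 5.0]
gripper_width: 0.115
gripper_force: 59.2
```

Scaled: -110 mm / 400 = -0.275, -98 mm / 400 = -0.245.

Emit:
play_rows(travel=[[0,0,0],[0,0,0],[0,0,0],[0,0,-0.01],[0,0,-0.035],[0,0,-0.08],[0,0,-0.1375],[0,0,-0.195],[0,0,-0.245],[0,0,-0.275]], roll=[0,0,0,0,0,0,0,0,0,0], grip=-0.5)

```text
time: 10.75
ee_pos: [0.4559, 0.0392, 0.1268]
ee_rot: [3.141, 0.002, 3.141]
ft_force: [-0.4, 0.5, 0.8]
gripper_width: 0.248
gripper_force: 0.0
```

```bash
cat >> look.py <<'E'
def seated(n,wr,h,tag=None):
    x,y,z,ro,ri=CUPS[n]
    fl=.006+h
    img,P=cloud('wrist'); 
    if tag: cv2.imwrite(f'pics/{tag}.png',img)
    q=P[(np.hypot(P[...,0]-x,P[...,1]-y)<.02)&(P[...,2]>z+.005)&(P[...,2]<z+.03)]
    (a,b),r=cv2.minEnclosingCircle(q[abs(q[:,2]-fl)<.003][:,:2].astype(np.float32)); t=np.c_[q[:,:2],np.ones(len(q))][abs(q[:,2]-fl)<.002]
    pl=np.linalg.lstsq(t,q[abs(q[:,2]-fl)<.002][:,2],rcond=None)[0][:2]
    print(n,'weight',round(a,4),round(b,4),round(r,4),'top z',np.median(q[abs(q[:,2]-fl)<.004][:,2]).round(4),'expect',fl,'slope',pl.round(3),'max',q[:,2].max().round(4))
E
python3 - <<'E'
from look import *
cups(['c20']); seated('c20',.007,.016)
E
```

```text
TCP [0.4559 0.0392 0.1268]
TCP [0.4565 0.0393 0.1276]
c20 733 [0.4556 0.0393] enc 0.4556 0.0395 0.0165 z 0.0121
c20 weight 0.4554 0.0399 0.0072 top z 0.0227 expect 0.022 slope [0.03  0.025] max 0.0249
```

Scaled: -181 mm / 400 = -0.4525, -109 mm / 400 = -0.2725.

Emit:
play_rows(travel=[[-0.0075,-0.0125,-0.02],[-0.03,-0.05,-0.045],[-0.065,-0.1075,-0.07],[-0.105,-0.175,-0.09],[-0.145,-0.2425,-0.1],[-0.185,-0.31,-0.1],[-0.2225,-0.3725,-0.1],[-0.2525,-0.42,-0.1],[-0.27,-0.4475,-0.1],[-0.2725,-0.4525,-0.1]], roll=[0,0,0,0,0,0,0,0,0,0], grip=0)

```text
time: 12.1
ee_pos: [0.5644, -0.1432, 0.1651]
ee_rot: [-3.141, -0.0, 3.139]
ft_force: [-0.6, 0.3, -0.5]
gripper_width: 0.498
gripper_force: 0.0
```

Run:
```python
from look import *
pile('w4',(('w100',.123),('w200',.097),('w500',.076)))
```

```text
TCP [ 0.5642 -0.1426  0.1651] yaw 3.1398
w100 1064 z 0.1239 circ 0.5662 -0.1421 0.0124
w200 991 z 0.0978 circ 0.5657 -0.1441 0.0191
w500 1051 z 0.0769 circ 0.5644 -0.143 0.0252
```

Scaled: 54 mm / 400 = 0.135, 51 mm / 400 = 0.1275.

Emit:
play_rows(travel=[[-0.0025,0,0.015],[-0.005,0,0.04],[-0.005,0,0.0675],[-0.005,0,0.0925],[-0.005,0,0.1125],[-0.005,0,0.1275],[-0.005,0,0.135],[-0.005,0,0.135]], roll=[0,0,0,0,0,0,0,0])

```text
time: 13.15
ee_pos: [0.5663, -0.142, 0.1112]
ee_rot: [-3.142, -0.0, 3.141]
ft_force: [-0.7, -1.1, -0.9]
gripper_width: 0.498
gripper_force: 0.0
```

Emit:
play_rows(travel=[[0,0,0],[0,0,0],[0,0,0],[0,0,0],[0,0,0]], roll=[0,0,0,0,0], grip=-1)

```text
time: 13.78
ee_pos: [0.5667, -0.1423, 0.1119]
ee_rot: [-3.141, 0.001, 3.14]
ft_force: [-0.9, -0.1, 5.5]
gripper_width: 0.248
gripper_force: 58.7
```

Scaled: -30 mm / 400 = -0.075, -26 mm / 400 = -0.065.

Emit:
play_rows(travel=[[0,0,-0.0025],[0,0,-0.0075],[0,0,-0.0175],[0,0,-0.0325],[0,0,-0.05],[0,0,-0.065],[0,0,-0.075]], roll=[0,0,0,0,0,0,0])

```text
time: 14.65
ee_pos: [0.5665, -0.142, 0.1419]
ee_rot: [3.142, 0.001, 3.141]
ft_force: [-0.4, 0.1, -1.5]
gripper_width: 0.249
gripper_force: 58.7
```

Run:
```python
from look import *
pile('w5',(('w100',.153),('w200',.097),('w500',.076)))
img=cv2.imread('pics/w5.png'); sc,P=cloud('scene')
cv2.imwrite('pics/c5.png',cv2.hconcat([cv2.resize(img[150:400,200:450],(400,400)),cv2.resize(sc[120:280,340:500],(400,400))]))
```

```text
TCP [ 0.5667 -0.1421  0.1422] yaw 3.1405
w100 2277 z 0.1539 circ 0.5613 -0.1415 0.0244
w200 1919 z 0.098 circ 0.5655 -0.1442 0.0192
w500 1272 z 0.0768 circ 0.5642 -0.1431 0.0251
```

View pics/c5.png

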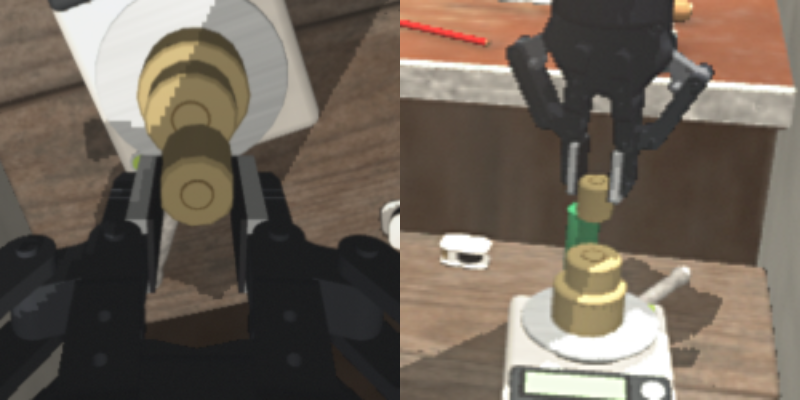

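The picture shows w100 held upright between the pads. w200 and w500 are undisturbed on the pan.

Scaled: 300 mm / 400 = 0.75, 291 mm / 400 = 0.7275.

Emit:
play_rows(travel=[[0.005,0.02,0],[0.025,0.0875,0],[0.0525,0.18,0],[0.0825,0.28,0],[0.1125,0.38,0.0125],[0.1425,0.4825,0.03],[0.17,0.5825,0.05],[0.195,0.6675,0.0675],[0.215,0.7275,0.075],[0.22,0.75,0.075]], roll=[0,0,0,0,0,0,0,0,0,0])

```text
time: 16.0
ee_pos: [0.4774, 0.1599, 0.1109]
ee_rot: [3.142, -0.001, -3.14]
ft_force: [0.8, -0.2, -0.9]
gripper_width: 0.246
gripper_force: 58.8
```

Run:
```python
from look import *
cups(['c100','c500'])
```

```text
TCP [0.4774 0.1599 0.1109]
TCP [0.4778 0.1602 0.1111]
c100 1115 [0.4784 0.1586] enc 0.479 0.1586 0.0214 z 0.017
c500 509 [0.5722 0.1523] enc 0.577 0.1577 0.0336 z 0.0195
```

Scaled: 90 mm / 400 = 0.225, 88 mm / 400 = 0.22.

Emit:
play_rows(travel=[[0,0.0013,0.015],[0,0.0013,0.05],[0,0.0013,0.09],[0,0.0013,0.13],[0,0.0013,0.1625],[0,0.0013,0.1875],[0,0.0013,0.205],[0,0.0013,0.215],[0,0.0013,0.22],[0,0.0013,0.225]], roll=[0,0,0,0,0,0,0,0,0,0])

```text
time: 17.3
ee_pos: [0.4789, 0.1587, 0.0215]
ee_rot: [3.141, 0.001, 3.141]
ft_force: [-0.9, 1.3, -0.7]
gripper_width: 0.246
gripper_force: 58.8
```

Scaled: 0.4 mm / 400 = 0.001.

Emit:
play_rows(travel=[[0,0,0],[0,0,0.001],[0,0,0.001]], roll=[0,0,0])

```text
time: 17.68
ee_pos: [0.4787, 0.1587, 0.021]
ee_rot: [3.141, 0.0, 3.141]
ft_force: [-0.3, -0.3, -1.0]
gripper_width: 0.247
gripper_force: 58.8
```

Scaled: 0.6 mm / 400 = 0.0015.

Emit:
play_rows(travel=[[0,0,0.0015],[0,0,0.0015]], roll=[0,0])

```text
time: 17.92
ee_pos: [0.4788, 0.1587, 0.0208]
ee_rot: [3.141, 0.0, 3.141]
ft_force: [-2.0, -0.4, 6.0]
gripper_width: 0.243
gripper_force: 59.5
```

Scaled: -110 mm / 400 = -0.275, -98 mm / 400 = -0.245.

Emit:
play_rows(travel=[[0,0,0],[0,0,0],[0,0,0],[0,0,-0.01],[0,0,-0.035],[0,0,-0.08],[0,0,-0.1375],[0,0,-0.195],[0,0,-0.245],[0,0,-0.275]], roll=[0,0,0,0,0,0,0,0,0,0], grip=-0.25)

```text
time: 19.18
ee_pos: [0.479, 0.1588, 0.1319]
ee_rot: [3.141, 0.002, 3.141]
ft_force: [0.1, -0.7, -0.0]
gripper_width: 0.378
gripper_force: 0.0
```

Run:
```python
from look import *
cups(['c100']); seated('c100',.012,.026)
```

```text
TCP [0.479  0.1588 0.1319]
TCP [0.4796 0.159  0.1327]
c100 966 [0.4793 0.1586] enc 0.4787 0.1587 0.0212 z 0.0171
c100 weight 0.4783 0.1593 0.0121 top z 0.0329 expect 0.032 slope [0.015 0.001] max 0.0354
```

Scaled: -303 mm / 400 = -0.7575, -293 mm / 400 = -0.7325.

Emit:
play_rows(travel=[[-0.005,-0.02,-0.0075],[-0.025,-0.0875,-0.02],[-0.0525,-0.1825,-0.02],[-0.0825,-0.2825,-0.02],[-0.11,-0.3825,-0.02],[-0.14,-0.485,-0.02],[-0.1675,-0.585,-0.02],[-0.1925,-0.67,-0.02],[-0.21,-0.7325,-0.02],[-0.215,-0.7575,-0.02]], roll=[0,0,0,0,0,0,0,0,0,0], grip=0.3)

```text
time: 20.52
ee_pos: [0.5637, -0.1468, 0.1374]
ee_rot: [-3.141, -0.002, 3.138]
ft_force: [-0.9, 0.2, -0.3]
gripper_width: 0.645
gripper_force: 0.0
```

Run:
```python
from look import *
pile('w6',(('w200',.097),('w500',.076)))
```

```text
TCP [ 0.5637 -0.1471  0.1376] yaw 3.1378
w200 2657 z 0.098 circ 0.566 -0.1441 0.0195
w500 1304 z 0.0768 circ 0.5645 -0.1432 0.0251
```

Scaled: 51 mm / 400 = 0.1275, 48 mm / 400 = 0.12.

Emit:
play_rows(travel=[[-0.0025,0,0.0125],[-0.0025,0,0.035],[-0.0025,0,0.0625],[-0.0025,0,0.0875],[-0.0025,0,0.1075],[-0.0025,0,0.12],[-0.0025,0,0.1275],[-0.0025,0,0.1275]], roll=[0,0,0,0,0,0,0,0])

```text
time: 21.58
ee_pos: [0.5653, -0.1445, 0.0872]
ee_rot: [3.142, -0.0, 3.141]
ft_force: [-0.4, 0.1, 0.5]
gripper_width: 0.656
gripper_force: 0.0
```

Run:
```python
from look import *
pile('w7',(('w200',.097),))
```

```text
TCP [ 0.5654 -0.1446  0.0874] yaw 3.1404
w200 4888 z 0.0981 circ 0.5601 -0.1438 0.0395
```

Emit:
play_rows(travel=[[0,0,-0.0013],[0,0,-0.0013],[0,0,-0.0013],[0,0,-0.0013],[0,0,-0.0013]], roll=[0,0,0,0,0], grip=-1)

```text
time: 22.25
ee_pos: [0.5656, -0.1445, 0.0886]
ee_rot: [3.141, 0.001, 3.141]
ft_force: [-1.2, 0.5, 4.8]
gripper_width: 0.408
gripper_force: 59.3
```

Scaled: -30 mm / 400 = -0.075, -26 mm / 400 = -0.065.

Emit:
play_rows(travel=[[0,0,-0.0025],[0,0,-0.0075],[0,0,-0.0175],[0,0,-0.0325],[0,0,-0.05],[0,0,-0.065],[0,0,-0.075]], roll=[0,0,0,0,0,0,0])

```text
time: 23.12
ee_pos: [0.5655, -0.1445, 0.1184]
ee_rot: [-3.142, 0.001, 3.141]
ft_force: [0.1, 1.6, -1.3]
gripper_width: 0.407
gripper_force: 59.9
```

Run:
```python
from look import *
pile('w8',(('w200',.127),('w500',.076)))
img=cv2.imread('pics/w8.png'); sc,P=cloud('scene')
cv2.imwrite('pics/c8.png',cv2.hconcat([cv2.resize(img[150:400,200:450],(400,400)),cv2.resize(sc[120:280,340:500],(400,400))]))
```

```text
TCP [ 0.5657 -0.1445  0.1187] yaw 3.1406
w200 4675 z 0.1278 circ 0.5608 -0.1444 0.0302
w500 2544 z 0.0769 circ 0.5642 -0.143 0.0251
```

View pics/c8.png

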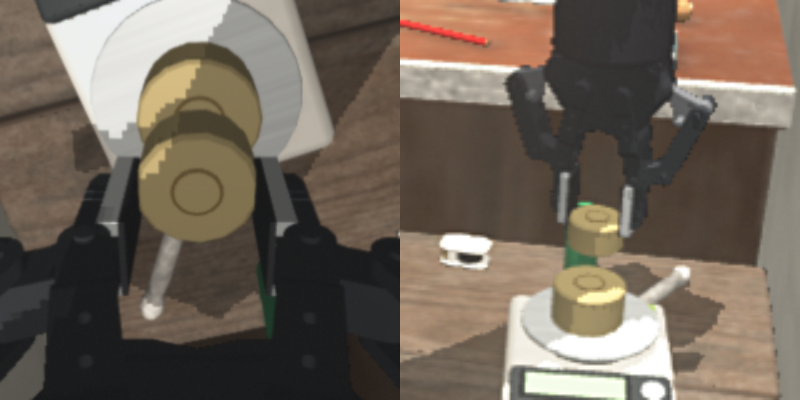

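w200 is held upright and w500 stands alone on the pan.

Scaled: 198 mm / 400 = 0.495, 195 mm / 400 = 0.4875.

Emit:
play_rows(travel=[[0,0.015,0],[-0.0025,0.06,0],[-0.005,0.1225,0],[-0.0075,0.1925,0],[-0.01,0.265,0],[-0.0125,0.335,0.005],[-0.015,0.4025,0.015],[-0.0175,0.455,0.025],[-0.0175,0.4875,0.0325],[-0.0175,0.495,0.0325]], roll=[0,0,0,0,0,0,0,0,0,0])

```text
time: 24.48
ee_pos: [0.5722, 0.0544, 0.1044]
ee_rot: [-3.141, -0.001, -3.141]
ft_force: [0.3, -0.6, -2.1]
gripper_width: 0.407
gripper_force: 60.0
```

Run:
```python
from look import *
cups(['c200','c500'],'w9')
```

```text
TCP [0.5722 0.0544 0.1044]
TCP [0.5724 0.0539 0.1046]
c200 1238 [0.5738 0.0544] enc 0.5736 0.0543 0.0286 z 0.0149
c500 2079 [0.574 0.153] enc 0.5744 0.1537 0.0344 z 0.0199
```

View pics/w9.png

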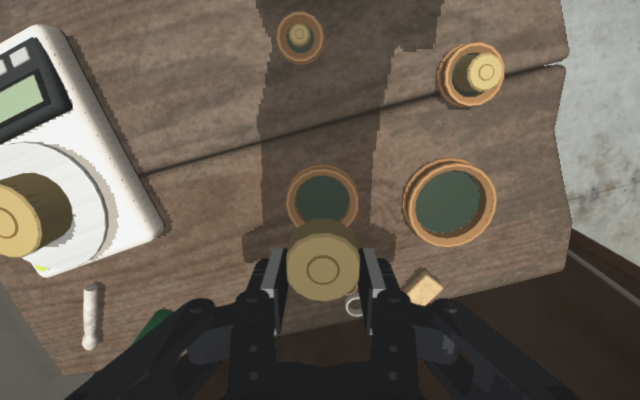

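The wrist picture shows w20 at (300,35) and w100 at (485,72) standing in their cups. Cup_200 is at (322,198), straight below the held w200, and cup_500 is at (450,203).

Scaled: 85 mm / 400 = 0.2125, 84 mm / 400 = 0.21.

Emit:
play_rows(travel=[[-0.0025,0.0013,0.015],[-0.0025,0.0018,0.0475],[-0.0025,0.0018,0.0875],[-0.0025,0.0018,0.125],[-0.0025,0.0018,0.1575],[-0.0025,0.0018,0.18],[-0.0025,0.0018,0.195],[-0.0025,0.0018,0.205],[-0.0025,0.0018,0.21],[-0.0025,0.0018,0.2125]], roll=[0,0,0,0,0,0,0,0,0,0])

```text
time: 25.78
ee_pos: [0.5737, 0.0543, 0.0199]
ee_rot: [3.141, 0.0, 3.141]
ft_force: [-0.9, -0.8, -1.7]
gripper_width: 0.41
gripper_force: 60.0
```

Scaled: 0.4 mm / 400 = 0.001.

Emit:
play_rows(travel=[[0,0,0],[0,0,0.001],[0,0,0.001]], roll=[0,0,0])

```text
time: 26.15
ee_pos: [0.5736, 0.0542, 0.0195]
ee_rot: [3.142, 0.0, 3.141]
ft_force: [0.3, 0.1, -1.7]
gripper_width: 0.409
gripper_force: 60.0
```

Emit:
play_rows(travel=[[0,0,0.0013],[0,0,0.0025],[0,0,0.0025]], roll=[0,0,0])

```text
time: 26.52
ee_pos: [0.5735, 0.0542, 0.0185]
ee_rot: [3.141, -0.0, 3.14]
ft_force: [-1.1, -0.5, -0.2]
gripper_width: 0.411
gripper_force: 60.2
```

Emit:
play_rows(travel=[[0,0,0.001],[0,0,0.001]], roll=[0,0])

```text
time: 26.78
ee_pos: [0.5736, 0.0543, 0.0185]
ee_rot: [3.141, 0.0, 3.141]
ft_force: [-2.5, 0.2, 5.4]
gripper_width: 0.407
gripper_force: 60.5
```

Scaled: -110 mm / 400 = -0.275, -98 mm / 400 = -0.245.

Emit:
play_rows(travel=[[0,0,0],[0,0,0],[0,0,0],[0,0,-0.01],[0,0,-0.035],[0,0,-0.08],[0,0,-0.1375],[0,0,-0.195],[0,0,-0.245],[0,0,-0.275]], roll=[0,0,0,0,0,0,0,0,0,0], grip=0.06)

```text
time: 28.02
ee_pos: [0.5742, 0.0543, 0.1302]
ee_rot: [3.141, 0.002, 3.141]
ft_force: [0.2, 0.1, -1.4]
gripper_width: 0.53
gripper_force: 0.0
```

Run:
```python
from look import *
cups(['c200']); seated('c200',.019,.021)
```

```text
TCP [0.5742 0.0543 0.1302]
TCP [0.5747 0.0543 0.1311]
c200 1326 [0.5738 0.0543] enc 0.5734 0.0544 0.0286 z 0.0149
c200 weight 0.5738 0.0544 0.0192 top z 0.0279 expect 0.027000000000000003 slope [0.008 0.004] max 0.0305
```

Scaled: -197 mm / 400 = -0.4925, -194 mm / 400 = -0.485.

Emit:
play_rows(travel=[[0,-0.015,0],[0.0025,-0.06,0],[0.005,-0.1225,0],[0.01,-0.1925,0],[0.0125,-0.265,0],[0.015,-0.335,0],[0.02,-0.4025,0],[0.0225,-0.455,0],[0.0225,-0.485,0],[0.0225,-0.4925,0]], roll=[0,0,0,0,0,0,0,0,0,0], grip=0.6)

```text
time: 29.38
ee_pos: [0.5638, -0.144, 0.1276]
ee_rot: [-3.141, -0.001, 3.139]
ft_force: [0.4, -0.3, 0.3]
gripper_width: 0.803
gripper_force: 0.0
```

Run:
```python
from look import *
pile('w10',(('w500',.076),))
```

```text
TCP [ 0.564  -0.1436  0.1277] yaw 3.1395
w500 4185 z 0.077 circ 0.5646 -0.1432 0.0253
```

Centred. Next I go down 65 mm, close and lift.

Scaled: 65 mm / 400 = 0.1625, 64 mm / 400 = 0.16.

Emit:
play_rows(travel=[[0,0,0.015],[0,0,0.045],[0,0,0.0775],[0,0,0.1075],[0,0,0.1325],[0,0,0.15],[0,0,0.16],[0,0,0.1625],[0,0,0.1625]], roll=[0,0,0,0,0,0,0,0,0])

```text
time: 30.55
ee_pos: [0.5645, -0.1428, 0.0632]
ee_rot: [-3.142, 0.0, 3.141]
ft_force: [0.3, -1.1, 1.0]
gripper_width: 0.805
gripper_force: 0.0
```

Emit:
play_rows(travel=[[0,0,0],[0,0,0],[0,0,0],[0,0,0],[0,0,0]], roll=[0,0,0,0,0], grip=-1)

```text
time: 31.18
ee_pos: [0.5646, -0.1431, 0.0639]
ee_rot: [-3.141, 0.001, 3.141]
ft_force: [-2.2, -1.8, 5.7]
gripper_width: 0.555
gripper_force: 60.6
```

Scaled: -50 mm / 400 = -0.125, -47 mm / 400 = -0.1175.

Emit:
play_rows(travel=[[0,0,-0.0025],[0,0,-0.0075],[0,0,-0.02],[0,0,-0.0375],[0,0,-0.06],[0,0,-0.0825],[0,0,-0.1025],[0,0,-0.1175],[0,0,-0.125]], roll=[0,0,0,0,0,0,0,0,0])

```text
time: 32.3
ee_pos: [0.5644, -0.1428, 0.1134]
ee_rot: [3.142, 0.0, 3.141]
ft_force: [0.3, 0.6, -4.5]
gripper_width: 0.551
gripper_force: 62.4
```

Run:
```python
from look import *
pile('w11',(('w500',.126),))
img=cv2.imread('pics/w11.png'); sc,P=cloud('scene')
cv2.imwrite('pics/c11.png',cv2.hconcat([cv2.resize(img[150:400,200:450],(400,400)),cv2.resize(sc[120:280,340:500],(400,400))]))
```

```text
TCP [ 0.5645 -0.1428  0.1136] yaw 3.1406
w500 8320 z 0.1265 circ 0.5594 -0.1421 0.0371
```

View pics/c11.png

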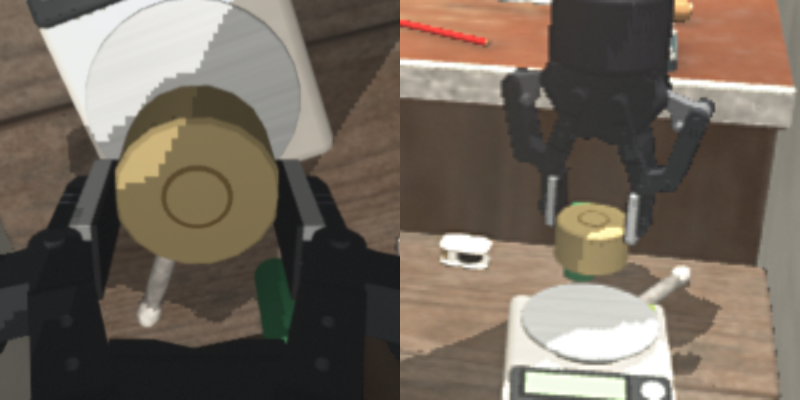

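w500 is held upright and the pan is empty.

Emit:
play_rows(travel=[[0,0.0175,0],[-0.0025,0.08,0],[-0.005,0.1725,0],[-0.01,0.2725,0],[-0.0125,0.375,0],[-0.015,0.475,0],[-0.02,0.575,0],[-0.0225,0.66,0.005],[-0.0238,0.72,0.0125],[-0.0238,0.74,0.015]], roll=[0,0,0,0,0,0,0,0,0,0])

```text
time: 33.65
ee_pos: [0.5733, 0.1557, 0.1063]
ee_rot: [3.141, -0.001, -3.139]
ft_force: [-0.9, -0.8, -4.5]
gripper_width: 0.552
gripper_force: 62.6
```

Run:
```python
from look import *
cups(['c500'])
```

```text
TCP [0.5733 0.1557 0.1063]
TCP [0.5734 0.1555 0.1063]
c500 1320 [0.5753 0.1539] enc 0.5738 0.1538 0.0344 z 0.0199
```

Scaled: 82 mm / 400 = 0.205, 81 mm / 400 = 0.2025.

Emit:
play_rows(travel=[[0,0.0013,0.0125],[0,0.0013,0.0425],[0,0.0013,0.08],[0,0.0013,0.1175],[0,0.0013,0.15],[0,0.0013,0.1725],[0,0.0013,0.1875],[0,0.0013,0.1975],[0,0.0013,0.2025],[0,0.0013,0.205]], roll=[0,0,0,0,0,0,0,0,0,0])

```text
time: 34.95
ee_pos: [0.5743, 0.1538, 0.0252]
ee_rot: [3.141, 0.0, 3.141]
ft_force: [0.7, -0.7, -3.6]
gripper_width: 0.554
gripper_force: 62.6
```

Scaled: 0.5 mm / 400 = 0.0013.

Emit:
play_rows(travel=[[0,0,0],[0,0,0.0013],[0,0,0.0013]], roll=[0,0,0])

```text
time: 35.33
ee_pos: [0.5742, 0.1537, 0.0246]
ee_rot: [3.142, 0.0, 3.141]
ft_force: [0.4, 0.7, -5.0]
gripper_width: 0.55
gripper_force: 62.6
```

Scaled: 1 mm / 400 = 0.0025, 0.5 mm / 400 = 0.0013.

Emit:
play_rows(travel=[[0,0,0.0013],[0,0,0.0025],[0,0,0.0025]], roll=[0,0,0])

```text
time: 35.7
ee_pos: [0.5742, 0.1538, 0.0239]
ee_rot: [3.141, 0.0, 3.141]
ft_force: [-1.9, 0.6, 1.1]
gripper_width: 0.557
gripper_force: 63.3
```

Scaled: 0.4 mm / 400 = 0.001.

Emit:
play_rows(travel=[[0,0,0.001],[0,0,0.001]], roll=[0,0])

```text
time: 35.95
ee_pos: [0.5742, 0.1538, 0.0238]
ee_rot: [3.141, 0.0, 3.141]
ft_force: [-3.4, 0.2, 5.9]
gripper_width: 0.55
gripper_force: 63.8
```

The force shows w500 is on the cup floor, so I release and rise.

Scaled: -135 mm / 400 = -0.3375, -118 mm / 400 = -0.295.

Emit:
play_rows(travel=[[0,0,0],[0,0,0],[0,0,0],[0,0,-0.01],[0,0,-0.035],[0,0,-0.085],[0,0,-0.15],[0,0,-0.225],[0,0,-0.295],[0,0,-0.3375]], roll=[0,0,0,0,0,0,0,0,0,0], grip=0.35)

```text
time: 37.2
ee_pos: [0.5749, 0.1538, 0.1609]
ee_rot: [3.14, 0.003, 3.14]
ft_force: [-0.0, 0.1, -0.5]
gripper_width: 0.673
gripper_force: 0.0
```

Scaled: -60 mm / 400 = -0.15, 55 mm / 400 = 0.1375.

Emit:
play_rows(travel=[[0.0125,-0.0125,-0.025],[0.05,-0.0375,-0.075],[0.1,-0.075,-0.125],[0.1375,-0.1,-0.15],[0.15,-0.1125,-0.15],[0.15,-0.1125,-0.15],[0.15,-0.1125,-0.15]], roll=[0,0,0,0,0,0,0])

```text
time: 38.08
ee_pos: [0.5142, 0.1092, 0.2174]
ee_rot: [-3.141, -0.001, 3.141]
ft_force: [-0.0, -0.6, 1.2]
gripper_width: 0.674
gripper_force: 0.0
```

Run:
```python
from look import *
cups(CUPS,'w12'); 
for n,r,h in(('c500',.025,.03),('c200',.019,.021),('c100',.012,.026),('c20',.007,.016)): seated(n,r,h)
```

```text
TCP [0.5142 0.1092 0.2174]
TCP [0.5142 0.1091 0.2174]
c500 761 [0.5753 0.1544] enc 0.5739 0.1537 0.0344 z 0.0201
c200 668 [0.5739 0.0543] enc 0.5731 0.0546 0.0286 z 0.0151
c100 649 [0.4798 0.1588] enc 0.4798 0.1588 0.0215 z 0.0172
c20 486 [0.456  0.0399] enc 0.4561 0.0395 0.0166 z 0.012
c500 weight 0.5724 0.153 0.02 top z 0.037 expect 0.036 slope [0.001 0.002] max 0.0391
c200 weight 0.5738 0.0545 0.0192 top z 0.0278 expect 0.027000000000000003 slope [0.011 0.   ] max 0.0304
c100 weight 0.4791 0.1592 0.012 top z 0.0333 expect 0.032 slope [0.007 0.002] max 0.0355
c20 weight 0.4564 0.0403 0.007 top z 0.0227 expect 0.022 slope [-0.001  0.008] max 0.0248
```

View pics/w12.png

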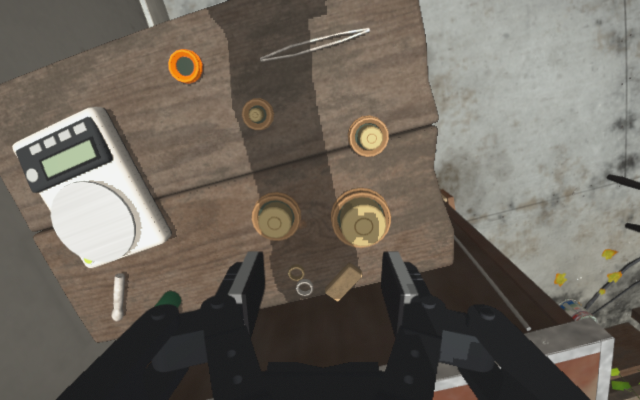

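The picture shows all four weights seated level in their cups: w20 (257,115), w100 (370,137), w200 (275,217) and w500 (362,222). The gripper is clear and the orange look-alike and the loupe are in place.

```bash
python3 -c "
from plant import finish_job
print(finish_job())"
```

```text
the job is handed in; nothing more can be done
None
```

I put all four weights into their own cups, measured them upright and fully home with the gripper clear, and handed the job in at about 38 s; no verdict came back.

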